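# Check-weigh a finished part at the inspection bench

## Robot

A 6-joint arm with a two-finger parallel gripper is mounted at the origin on the work surface. World frame = base frame: x ahead of the robot, y to its left, z up, the work surface at z = 0. Lengths are in m, angles in rad, forces in N, time in s.
With the tool pointing down it reaches from about 0.275 to 0.725 m from the base axis. Payload 15.9 kg.
Tool frame: the origin (TCP) lies between the finger pads; the fingertips stand 19 mm ahead of it and the grasp point (between the pads) is the TCP; z points along the fingers, y is the line along which they close (so a half turn about z gives the same grasp; the last joint's range is limited). The gripper opens to 85 mm and grips with 20 to 120 N. Pads are 22 mm wide; open, the fingers measure 114 mm over their backs; the gripper's body (76 mm by 85 mm) begins 54 mm behind the grasp point. The pads swing forward as they close: fully open they stand 13 mm farther back than shut.
Start: joints at [-1.13, 0.213, -0.034, 1.323, 0, 1.571], TCP at [0.213, -0.452, 0.25] pointing down, gripper open.
Joint ranges: [-2.98, 2.98], [-0.74, 1.72], [-1.14, 1.35], [-2.1, 2.04], [-1.57, 1.44], [-3.14, 3.14]. Speed limits (rad/s): [1.89, 1.89, 2.39, 2.57, 3.14, 3.14].

## Interface

Orientations are given as a unit quaternion [x, y, z, w].
In Python, from bench import ctrl, read_camera, job gives the robot as it stands.
- The arm moves only by the tool arm_command, never from a script. Its argument "increments" is a list of rows, each an object with "travel": the shift along the tool's x, y, z in cm, a list of three; "rot": the turn, a rotation vector about the tool's x, y, z in degrees, a list of three; "gripper": the closure, from 0 (fully open) to 1 (shut). A call has 1 to 5 rows; each row is the pose to reach, as a shift and turn from the pose commanded when the call began, along the tool's axes at that moment; what a row does not reach only later rows make up. A row lasts 1/8 s, in which the tool goes at most 62.5 mm and 10.7 degrees, less where a joint would pass 70% of its speed; a pose out of reach is approached as far as the arm can. A call with a gripper value outside its range is refused whole. The fingers move at their own pace and stop on an object; "squeeze" is the grip in N (left out, the last holds). Time passes only in rows, so rows that repeat a pose let the fingers close. It gives the time, the measured TCP pose, the force, the opening and the grip force at its end, in the units of the state.
- ctrl.get_obs(): the state, without advancing time (a new reading comes with each control period).
- read_camera(name): name is "side" or "top" or "wrist"; returns a dict with "img" (480x640x3 uint8, red, green, blue), "fx", "fy", "cx", "cy" (pixels), "T" (4x4, takes a point from camera to world coordinates); the wrist camera has in their place "tool_from_camera" (4x4, takes a point from camera to tool coordinates, whose origin is the TCP and whose axes are the flange's). Camera axes: x right, y down, z forward; pixel columns grow to the right and rows downward; lengths in m; the calibration is good to about 2 mm. The wrist camera is an equidistant fisheye: a pixel r from the principal point sees the ray r / f radians off the axis. A picture is of the moment at which its call begins: read the wrist's pose just before it. There is no depth.
- job.finish_job(): hands the job in; it is judged then, once.
The state is a dict: "time": time; "q": joint angles; "qd": joint speeds; "effort": joint torques, N m; "eef_pos": TCP position; "tcp_rot": TCP orientation; "contact_force": force on the tool from outside, world axes, zero at the start; "ft_torque": the same for the moment, N m; "gripper_width": finger opening in m; "grasp_force": force on a finger pad.
Only numpy, scipy, OpenCV 4.12 (cv2) and the standard library are available. Lean on these libraries where they do the work, as an engineer would, in place of code of your own. Each camera call takes 0.05 s, during which the arm holds its last target. There are 200 camera calls.

## Task

Weigh the finished steel part: slide the tilted vise's jaw open, lift the part out and set it gently on its base on one pan of the balance. Then stand brass weights gently on the other pan until the beam is level, let go of everything, and leave the bottle, the loupe and the screwdriver where they are.

Things in the scene. Friction and masses are not known exactly. Their poses are not given: they have to be found in the camera images.
- vise: Grey tilting vise, fixed, base 175 x 92 mm, origin at the centre of its underside, x of the base pointing away from the robot at yaw 0. Its bed leans 30 degrees towards its own -x: bed normal = (-0.5, 0, 0.866) in this frame, uphill direction = (0.866, 0, 0.5). The fixed jaw is at the low end (top 16 mm above the bed, below the part's rib); the sliding jaw is on the uphill side and its top is 25 mm above the bed.
- jaw (a joint): Opening of the vise's sliding jaw, m: about 0 closed, 0.036 fully open. It slides uphill along the bed (away from the part), moves against about 6 N of friction plus 2 N of its weight, and stays where it is left. Its lip overhangs the foot of the part by 5 mm when closed, so the part cannot be lifted out until the jaw is open; 15 mm or more makes room.
- jaw_knob (a point): Centre of the black round knob on the sliding jaw (22 mm diameter, 30 mm high, its axis along the bed normal). Site x = the direction of opening (uphill), z = bed normal. It moves with the jaw; 54 mm uphill of the part's middle when closed. The jaw's top is 23 mm below this point, the knob's top 15 mm above it.
- part: The finished part, milled steel, about 700 g, shaped like an upside-down T: foot 36 (x) x 96 (y) x 18 mm (z) with a rib 12 (x) x 70 (y) x 34 mm on top of it, 52 mm high in all; holes are only painted. Origin at the centre of the underside of its foot, z up through the rib. At the start it lies on the vise bed, so its z is the bed normal, tilted 30 degrees, and its x is uphill. Grip it by the rib across x.
- pan_left: Round steel pan of the balance, 144 mm diameter, flat; origin at the centre of its upper face, 100 mm above the bench when the beam is level. It stays horizontal and moves up and down by 10 mm. This is the pan on the balance's +y side (y of the pan's frame points outward from the balance's middle).
- pan_right: The other, identical pan, 260 mm from the first, on the balance's -y side (y of its frame points towards the balance's middle). A white upright dial (84 mm wide, top 147 mm above the bench, two red pointers) stands midway between the pans.
- beam (a joint): Tilt of the balance beam, rad: 0 level, limits -0.08 and 0.08; positive = left pan up, right pan down. The empty balance is level. A difference of 10 g between the pans tilts it about 0.013; 65 g or more takes it to its stop. It settles within about a second.
- w500: Brass 500 g weight: cylinder 36 mm diameter, 52 mm high, with a neck and a knob 28 mm diameter on top (knob from 60 to 74 mm); 74 mm high. Origin at the centre of its underside. The three weights stand in a row in any order, 80 mm apart, on a low wooden tray (6 mm).
- w200: Brass 200 g weight, the same shape: 26 mm diameter, 40 mm high, knob 22 mm diameter from 48 to 62 mm; 62 mm high. Origin at the centre of its underside.
- w100: Brass 100 g weight, the same shape: 22 mm diameter, 26 mm high, knob 18 mm diameter from 32 to 46 mm; 46 mm high. Origin at the centre of its underside.
- bottle: White bottle with a blue cap, 54 mm diameter, 130 mm high, standing beyond the balance; not to be disturbed.
- loupe: Black magnifier, 48 mm diameter, 46 mm high, standing beyond the balance; not to be disturbed.
- driver: Screwdriver with a yellow handle, 170 mm long, lying between the robot and the balance; not to be disturbed.
Not all that is in view belongs to the job. Leave any turquoise look-alike of the w500 alone. Leave any purple look-alike of the w200 alone.

How it is judged:
On the way, in this order (a step that is already met when the one before it is completed fails the run):
1. the vise's jaw is slid open while the part still lies in the vise (value of joint jaw above 0.012 m and distance of part from where it was at the start of the episode below 0.02 m), for 0.1 s.
2. the part rests on its base on one pan, let go (((contact force between part and pan_left above 4 N and contact force between part and the fingers below 0.1 N and angle between part's own z axis and vertical below 0.2 rad) or (contact force between part and pan_right above 4 N and contact force between part and the fingers below 0.1 N and angle between part's own z axis and vertical below 0.2 rad))), for 0.3 s.
3. a first weight stands on the other pan, let go ((((contact force between part and pan_left above 4 N and contact force between part and the fingers below 0.1 N and angle between part's own z axis and vertical below 0.2 rad) and ((contact force between w500 and pan_right above 0.5 N and contact force between w500 and the fingers below 0.1 N) or (contact force between w200 and pan_right above 0.5 N and contact force between w200 and the fingers below 0.1 N) or (contact force between w100 and pan_right above 0.5 N and contact force between w100 and the fingers below 0.1 N))) or ((contact force between part and pan_right above 4 N and contact force between part and the fingers below 0.1 N and angle between part's own z axis and vertical below 0.2 rad) and ((contact force between w500 and pan_left above 0.5 N and contact force between w500 and the fingers below 0.1 N) or (contact force between w200 and pan_left above 0.5 N and contact force between w200 and the fingers below 0.1 N) or (contact force between w100 and pan_left above 0.5 N and contact force between w100 and the fingers below 0.1 N))))), for 0.1 s.
At the end, for the whole second after the job is handed in: The part rests on its base on one pan (within 0.2 rad of upright), the 500 g and 200 g weights stand upright on the other pan (within 0.2 rad), the 100 g weight is on neither, nothing is held, and the beam is at rest within 0.025 rad of level ((((contact force between part and pan_left above 4 N and contact force between part and the fingers below 0.1 N and angle between part's own z axis and vertical below 0.2 rad) and contact force between w500 and pan_right above 3.5 N and contact force between w200 and pan_right above 1.2 N) or ((contact force between part and pan_right above 4 N and contact force between part and the fingers below 0.1 N and angle between part's own z axis and vertical below 0.2 rad) and contact force between w500 and pan_left above 3.5 N and contact force between w200 and pan_left above 1.2 N)) and angle between each of w500, w200's own z axis and vertical below 0.2 rad and contact force between w100 and pan_left below 0.1 N and contact force between w100 and pan_right below 0.1 N and value of joint beam between -0.025 and 0.025 rad and velocity of joint beam between -0.1 and 0.1 rad/s); the robot touches nothing.
It fails at once if the bottle, loupe or screwdriver is shifted more than 30 mm (distance of any of bottle, loupe, driver from where it was at the start of the episode above 0.03 m).
It fails at once if the part or a weight is dropped: it moves faster than 0.7 m/s (a fall of 25 mm) while not held ((linear speed of part above 0.7 m/s and contact force between part and the fingers below 0.1 N) or (linear speed of w500 above 0.7 m/s and contact force between w500 and the fingers below 0.1 N) or (linear speed of w200 above 0.7 m/s and contact force between w200 and the fingers below 0.1 N) or (linear speed of w100 above 0.7 m/s and contact force between w100 and the fingers below 0.1 N)).
It also fails if it takes over 72 s, if anything falls off the work surface, if the arm or the gripper's body presses on something with over 40 N, if the wrist force passes 120 N, or if a joint passes its speed limit or range.

## Working session

There is one attempt and no reset: what is moved stays moved. The work goes in short steps, Python scripts to look and compute and a tool call to move; the robot and the scene stay as the last step left them, time stands still between calls to the robot, and variables do not carry over. Pictures are saved under pics/ and viewed, at most 10 in all, crops included, and the job is handed in when it is done.

Besides the shell and the picture viewer there is one more tool, called after "Call:" as name(argument=value, ...) on one line, values as JSON. arm_command: Moves the arm, as the interface text tells. Its arguments: {"type":"object","properties":{"increments":{"type":"array","items":{"type":"object","properties":{"travel":{"type":"array","items":{"type":"number"}},"rot":{"type":"array","items":{"type":"number"}},"gripper":{"type":"number"}}}},"squeeze":{"type":"number"}},"required":["increments"]}

```bash
mkdir -p pics
cat > h.py <<'E'
import numpy as np, cv2
from bench import ctrl, read_camera, job
from scipy.spatial.transform import Rotation as R
def ray(c,u,v):
    d=np.array([(u-c["cx"])/c["fx"],(v-c["cy"])/c["fy"],1.]); T=np.array(c["T"]); return T[:3,3],T[:3,:3]@d
def onz(c,u,v,z):
    o,d=ray(c,u,v); return o+d*(z-o[2])/d[2]
def proj(c,p):
    T=np.linalg.inv(np.array(c["T"])); q=T[:3,:3]@np.array(p)+T[:3,3]
    return c["fx"]*q[0]/q[2]+c["cx"],c["fy"]*q[1]/q[2]+c["cy"]
def pose():
    o=ctrl.get_obs(); return np.array(o["eef_pos"]),R.from_quat(o["tcp_rot"])
def wray(c,u,v,P,Q):
    x=(u-c["cx"])/c["fx"];y=(v-c["cy"])/c["fy"];r=np.hypot(x,y)+1e-12
    d=np.array([np.sin(r)*x/r,np.sin(r)*y/r,np.cos(r)]);T=np.array(c["tool_from_camera"])
    return P+Q.apply(T[:3,3]),Q.apply(T[:3,:3]@d)
def won(c,u,v,P,Q,z):
    o,d=wray(c,u,v,P,Q); return o+d*(z-o[2])/d[2]
def save(n,im): cv2.imwrite("pics/"+n,im[:,:,::-1])
E
python3 - <<'E'
from h import *
a=read_camera("top");b=read_camera("side")
save("top.png",a["img"]);save("side.png",b["img"])
for c in(a,b):print(c["fx"],c["cx"],c["cy"],np.round(c["T"],3).tolist())
o=ctrl.get_obs();print(o["time"],o["tcp_rot"],o["gripper_width"])
E
```

```text
601.9711795392323 320.17930181702013 242.87099511383855 [[0.013, -0.996, 0.086, 0.478], [-1.0, -0.015, -0.022, -0.042], [0.023, -0.086, -0.996, 1.417], [0.0, 0.0, 0.0, 1.0]]
518.1496711561667 317.4292314004652 237.73757481620288 [[0.993, -0.059, 0.099, 0.465], [-0.113, -0.655, 0.747, -0.989], [0.021, -0.753, -0.657, 0.896], [0.0, 0.0, 0.0, 1.0]]
0.1 [ 9.75809412e-01  2.18622412e-01 -1.03206763e-04 -4.71171412e-04] 0.08512491368023288
```

View pics/top.png

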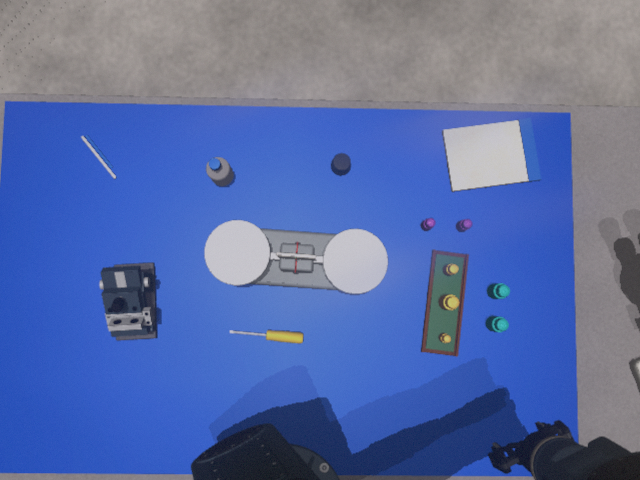

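View pics/side.png

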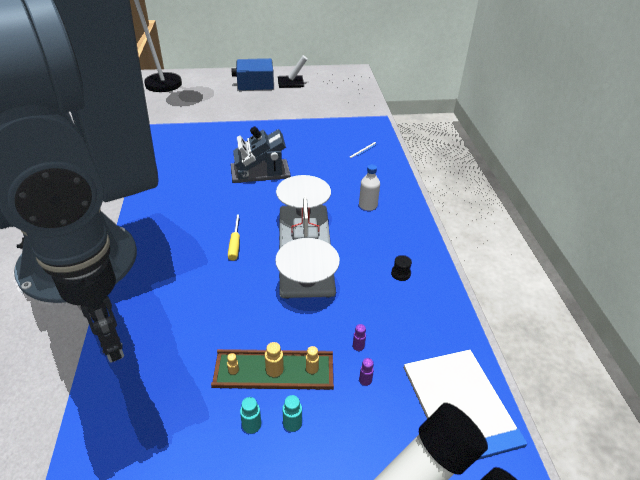

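The top view shows the vise at about (130,300), the pans at (238,252) and (355,261), and the tray weights at (452,269), (451,302) and (445,338). The driver is at (268,336), the bottle at (220,172) and the loupe at (341,164). The side view agrees. Next I'll zoom in on the vise and measure.

Run:
```python
from h import *
a=read_camera("top");b=read_camera("side")
A=cv2.resize(a["img"][250:350,85:175],None,fx=5,fy=5,interpolation=3)
B=cv2.resize(b["img"][115:190,220:300],None,fx=5,fy=5,interpolation=3)
im=np.zeros((500,850,3),np.uint8);im[:,:450]=A;im[:375,450:]=B
save("v.png",im[:,:800]) 
hsv=cv2.cvtColor(a["img"],cv2.COLOR_RGB2HSV)
m=cv2.inRange(hsv,(15,90,90),(32,255,255));n,l,s,c=cv2.connectedComponentsWithStats(m)
for i in range(1,n):
  if s[i][4]>15:
    print("yellow",c[i].round(1),s[i].tolist(),[onz(a,*c[i],z)[:2].round(3).tolist() for z in(.05,.07,.08)])
m=cv2.inRange(hsv,(0,0,150),(180,60,255));n,l,s,c=cv2.connectedComponentsWithStats(m[:, :420])
for i in range(1,n):
  if s[i][4]>1500: 
    pts=np.argwhere(l==i)[:,::-1].astype(np.int32);print("pan",c[i].round(1),s[i].tolist(),onz(a,*c[i],.1).round(3))
hb=cv2.cvtColor(b["img"],cv2.COLOR_RGB2HSV)
m=cv2.inRange(hb,(15,90,90),(32,255,255));n,l,s,c=cv2.connectedComponentsWithStats(m)
for i in range(1,n):
  if s[i][4]>30: print("side y",c[i].round(1),s[i].tolist(),onz(b,s[i][0]+s[i][2]/2,s[i][1],.07).round(3))
```

```text
yellow [453.8 268.8] [450, 265, 8, 9, 48] [[0.541, -0.379], [0.54, -0.374], [0.54, -0.372]]
yellow [450.8 302. ] [443, 295, 17, 15, 184] [[0.466, -0.372], [0.466, -0.367], [0.466, -0.364]]
yellow [284.6 336.3] [266, 331, 37, 12, 347] [[0.384, 0.004], [0.386, 0.004], [0.386, 0.003]]
yellow [445.6 338.1] [440, 334, 11, 9, 68] [[0.384, -0.359], [0.386, -0.355], [0.386, -0.352]]
pan [128.2  31.7] [27, 0, 192, 90, 8571] [1.062 0.366 0.1  ]
pan [296.  256.9] [205, 220, 183, 74, 8553] [ 0.56  -0.019  0.1  ]
side y [150.4  24.9] [147, 20, 8, 13, 59] [-1.000e-03  1.529e+00  7.000e-02]
side y [141.1  43.2] [137, 31, 10, 27, 137] [-0.022  1.388  0.07 ]
side y [233.4 246.2] [228, 232, 12, 28, 246] [ 0.388 -0.011  0.07 ]
side y [273.6 360. ] [264, 343, 19, 34, 512] [ 0.468 -0.355  0.07 ]
side y [311.7 360.6] [304, 347, 15, 27, 282] [ 0.541 -0.372  0.07 ]
side y [232.2 363.7] [227, 353, 12, 21, 183] [ 0.389 -0.371  0.07 ]
```

View pics/v.png

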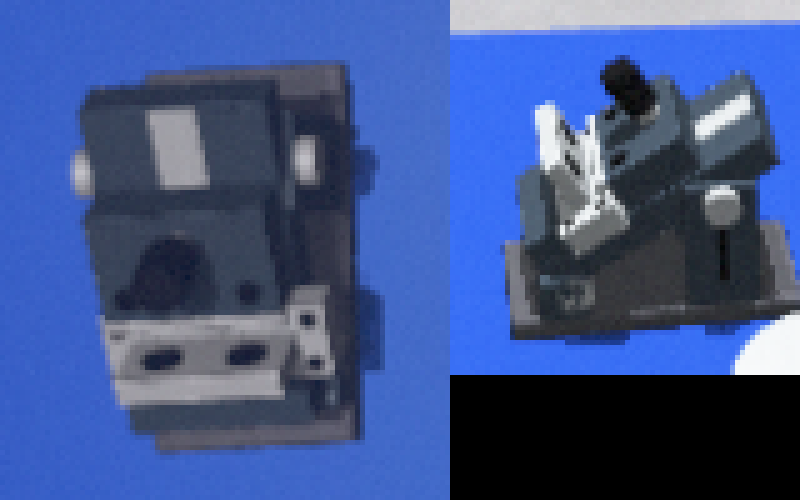

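Crop coordinates, 5x, from the top view. The rib's top edge runs (118,402) to (283,395), the knob is at about (175,270), and the base's right side runs (345,62) to (360,438). In the side crop the knob is at about (628,85). I'll triangulate these and fit the pans.

```bash
cat >> h.py <<'E'
def tri(rays):
    M=np.zeros((3,3));B=np.zeros(3)
    for o,d in rays:
        d=d/np.linalg.norm(d);P=np.eye(3)-np.outer(d,d);M+=P;B+=P@o
    x=np.linalg.solve(M,B);return x,[np.linalg.norm(np.cross(x-o,d/np.linalg.norm(d))) for o,d in rays]
E
python3 - <<'E'
from h import *
a=read_camera("top");b=read_camera("side")
t=lambda u,v:(85+u/5,250+v/5); s=lambda u,v:(220+(u-450)/5,115+v/5)
print("knob",tri([ray(a,*t(172,272)),ray(b,*s(630,88))]))
for p in [(345,62),(360,438),(160,450)]: print("base",p,onz(a,*t(*p),.012).round(3))
for p in [(118,402),(283,395),(115,382),(282,372)]: print("rib",p,[onz(a,*t(*p),z).round(3)[:2].tolist() for z in(.1,.12,.14)])
g=cv2.cvtColor(a["img"],cv2.COLOR_RGB2HSV);m=cv2.inRange(g,(0,0,150),(180,60,255))
for n,(x0,x1) in dict(L=(200,268),R=(326,392)).items():
  k=m.copy();k[:,:x0]=0;k[:,x1:]=0;k[:215]=0;k[300:]=0
  k=cv2.morphologyEx(k,cv2.MORPH_OPEN,np.ones((15,15)))
  c,r=cv2.minEnclosingCircle(cv2.findNonZero(k));print(n,c,r,onz(a,*c,.1).round(3))
E
```

```text
knob (array([0.45350335, 0.34918429, 0.1367464 ]), [np.float64(0.0006456010480158353), np.float64(0.000645601048015952)])
base (345, 62) [0.548 0.312 0.012]
base (360, 438) [0.376 0.298 0.012]
base (160, 450) [0.369 0.389 0.012]
rib (118, 402) [[0.396, 0.381], [0.397, 0.375], [0.399, 0.368]]
rib (283, 395) [[0.4, 0.311], [0.401, 0.305], [0.402, 0.3]]
rib (115, 382) [[0.405, 0.383], [0.406, 0.376], [0.407, 0.37]]
rib (282, 372) [[0.41, 0.312], [0.411, 0.306], [0.412, 0.301]]
L (236.9046630859375, 252.0635528564453) 33.12980270385742 [0.569 0.11  0.1  ]
R (354.6392517089844, 260.9303894042969) 32.75167465209961 [ 0.553 -0.148  0.1  ]
```

```bash
cat >> h.py <<'E'
YAW=np.radians(4.7)
Vz=R.from_euler('z',YAW)
n=Vz.apply([-.5,0,.866]);u=Vz.apply([.866,0,.5]);vy=Vz.apply([0,1,0])
Rv=R.from_matrix(np.column_stack([vy,u,-n]))
def down(yaw_x):  # tool down, tool x at azimuth yaw_x deg
    return R.from_euler('z',yaw_x,degrees=True)*R.from_euler('x',180,degrees=True)
def plan(wps,P=None,Q=None):
    if P is None:P,Q=pose()
    for p,q in wps:
        p=np.array(p);t=Q.inv().apply(p-P)*100;r=(Q.inv()*q).as_rotvec(degrees=True)
        print("travel",t.round(2).tolist(),"rot",r.round(1).tolist(),"|",round(np.linalg.norm(t),1),round(np.linalg.norm(r),1));P,Q=p,q
E
python3 - <<'E'
from h import *
from scipy.spatial.transform import Slerp
P,Q=pose();S=Slerp([0,1],R.concatenate([Q,Rv]))
K=np.array([.4535,.349,.137])
print((K+.09*n).round(3))
plan([([.36,-.2,.28],S(1/3)),([.42,.08,.28],S(2/3)),(K+.09*n,Rv)])
E
```

```text
[0.409 0.345 0.215]
travel [24.02, -16.55, -2.98] rot [-8.7, 6.0, -22.6] | 29.3 25.0
travel [24.82, -14.27, -0.6] rot [-8.7, 6.0, -22.6] | 28.6 25.0
travel [24.29, -11.7, 4.52] rot [-8.7, 6.0, -22.6] | 27.3 25.0
```

Call:
arm_command(increments=[{"travel": [4.8, -3.3, -0.6], "rot": [-1.7, 1.2, -4.5], "gripper": 0.4}, {"travel": [9.6, -6.6, -1.2], "rot": [-3.5, 2.4, -9.0], "gripper": 0.4}, {"travel": [14.4, -9.9, -1.8], "rot": [-5.2, 3.6, -13.5], "gripper": 0.4}, {"travel": [19.2, -13.2, -2.4], "rot": [-7.0, 4.8, -18.0], "gripper": 0.4}, {"travel": [24.0, -16.5, -3.0], "rot": [-8.7, 6.0, -22.6], "gripper": 0.4}])

```text
time: 0.92
eef_pos: [0.3605, -0.1989, 0.2807]
tcp_rot: [0.909, 0.405, 0.068, 0.063]
contact_force: [1.2, -0.4, 0.1]
gripper_width: 0.051
grasp_force: 0.0
```

Call:
arm_command(increments=[{"travel": [5.0, -2.9, -0.1], "rot": [-1.7, 1.2, -4.5], "gripper": 0.4}, {"travel": [10.0, -5.7, -0.2], "rot": [-3.5, 2.4, -9.0], "gripper": 0.4}, {"travel": [14.9, -8.6, -0.4], "rot": [-5.2, 3.6, -13.5], "gripper": 0.4}, {"travel": [19.9, -11.4, -0.5], "rot": [-7.0, 4.8, -18.0], "gripper": 0.4}, {"travel": [24.8, -14.3, -0.6], "rot": [-8.7, 6.0, -22.6], "gripper": 0.4}])

```text
time: 1.55
eef_pos: [0.4192, 0.0781, 0.2805]
tcp_rot: [0.802, 0.57, 0.131, 0.121]
contact_force: [1.3, -1.2, -0.1]
gripper_width: 0.0512
grasp_force: 0.0
```

Call:
arm_command(increments=[{"travel": [4.9, -2.3, 0.9], "rot": [-1.7, 1.2, -4.5], "gripper": 0.4}, {"travel": [9.7, -4.7, 1.8], "rot": [-3.5, 2.4, -9.0], "gripper": 0.4}, {"travel": [14.6, -7.0, 2.7], "rot": [-5.2, 3.6, -13.5], "gripper": 0.4}, {"travel": [19.4, -9.4, 3.6], "rot": [-7.0, 4.8, -18.0], "gripper": 0.4}, {"travel": [24.3, -11.7, 4.5], "rot": [-8.7, 6.0, -22.6], "gripper": 0.4}])

```text
time: 2.17
eef_pos: [0.4081, 0.3436, 0.2151]
tcp_rot: [0.655, 0.71, 0.189, 0.175]
contact_force: [2.4, -0.3, 0.4]
gripper_width: 0.0511
grasp_force: 0.0
```

Run:
```python
from h import *
P,Q=pose();c=read_camera("wrist");save("w1.png",c["img"])
print(P,c["fx"],c["cx"],c["cy"],np.round(c["tool_from_camera"],3).tolist(), ctrl.get_obs()["q"])
```

```text
[0.40814454 0.3435668  0.2150685 ] 371.64829954431775 315.09585847157945 241.94132820475727 [[0.001, -0.956, -0.295, 0.074], [1.0, 0.001, 0.0, 0.001], [0.0, -0.295, 0.956, -0.124], [0.0, 0.0, 0.0, 1.0]] [ 0.9099     -0.00653548 -0.50258782  0.70431512 -0.37357784  2.32287864]
```

View pics/w1.png

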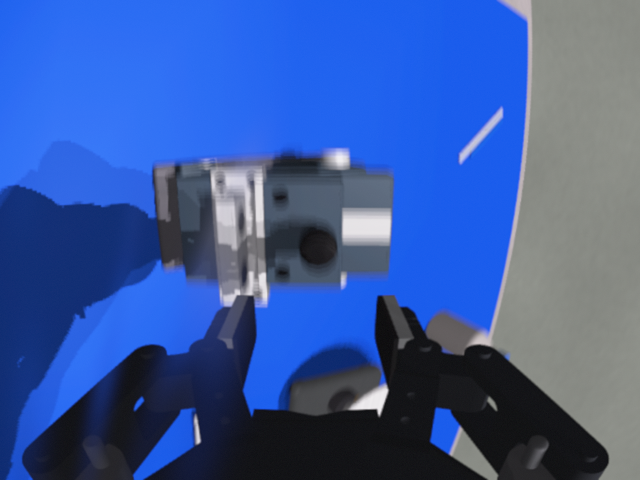

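The wrist view shows the knob top at about (318,246). The part's bright strip covers columns 215–268 and rows 165–303, with the vise axis roughly horizontal in the image. I'll intersect the knob-top ray with its plane and check the part the same way.

Run:
```python
from h import *
P,Q=pose();c=read_camera("wrist");im=c["img"]
g=cv2.cvtColor(im,cv2.COLOR_RGB2GRAY)
m=(g<45).astype(np.uint8);m[:220]=0;m[275:]=0;m[:,:295]=0;m[:,345:]=0
k,l,s,ct=cv2.connectedComponentsWithStats(m);i=1+np.argmax(s[1:,4]);print(s[i],ct[i])
K=np.array([.4535,.349,.137])
def onp(u_,v_,h): # h above bed (n.dir)
    o,d=wray(c,u_,v_,P,Q);b=n@(K-.048*n);return o+d*(b+h-n@o)/(n@d)
k=onp(*ct[i],.06);print("knob",k.round(4),"rel (vy,u)",vy@(k-K),u@(k-K))
for p in[(217,170),(222,305),(243,168),(240,295)]:
  r=onp(*p,.052)-K;print(p,"vy",(vy@r).round(4),"u",(u@r).round(4))
x0,y0=150,140
save("w2.png",cv2.resize(im[y0:y0+180,x0:x0+260],None,fx=3,fy=3,interpolation=3))
```

```text
[ 295  236   44   39 1345] [316.12342007 256.28773234]
knob [0.4462 0.3549 0.147 ] rel (vy,u) 0.006475685500628434 -0.0008678402934991936
(217, 170) vy 0.0554 u -0.0581
(222, 305) vy -0.0301 u -0.0609
(243, 168) vy 0.0562 u -0.0427
(240, 295) vy -0.0226 u -0.0485
```

View pics/w2.png

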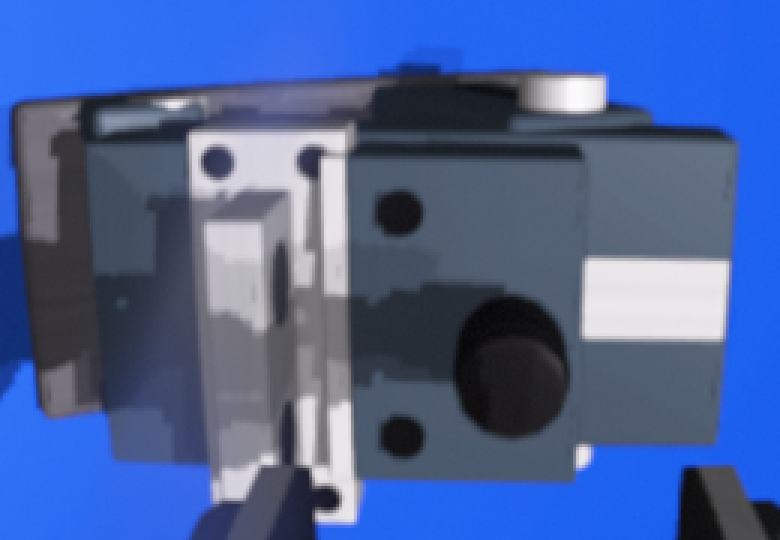

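The arm has now settled. In crop coordinates (3x, origin 150,140), the knob's top face is at (515,390). The rib's top face runs from (235,220) down to about (240,468), and the foot's corners are at (190,128), (355,122) and (357,522).

Run:
```python
from h import *
P,Q=pose();c=read_camera("wrist");print(P.round(4),Q.as_quat().round(3))
K=np.array([.4535,.349,.137])
def onp(x,y,h):
    o,d=wray(c,150+x/3,140+y/3,P,Q);b=n@(K-.048*n);return o+d*(b+h-n@o)/(n@d)
for nm,p,h in[("knob",(515,390),.063),("ribfarL",(205,221),.052),("ribfarR",(264,221),.052),("ribnear",(238,468),.052),("foot",(190,128),.018),("foot",(355,122),.018),("foot",(357,522),.018),("foot",(215,502),.018)]:
  r=onp(*p,h)-K;print(nm,"vy",(vy@r).round(4),"u",(u@r).round(4))
```

```text
[0.4074 0.345  0.2135] [0.654 0.712 0.188 0.174]
knob vy -0.0038 u 0.0022
ribfarL vy 0.0268 u -0.0588
ribfarR vy 0.0267 u -0.0468
ribnear vy -0.0265 u -0.0559
foot vy 0.0406 u -0.0706
foot vy 0.0413 u -0.0329
foot vy -0.0571 u -0.0359
foot vy -0.0526 u -0.0718
```

Run:
```python
from h import *
K=np.array([.4535,.349,.137])-.005*vy+.0015*u
plan([(K,Rv),(K+.032*u,Rv),(K+.032*u+.07*n,Rv)])
```

```text
travel [-0.27, 0.34, 8.98] rot [-0.4, 0.1, -0.0] | 9.0 0.4
travel [0.0, 3.2, 0.0] rot [0.0, 0.0, 0.0] | 3.2 0.0
travel [-0.0, 0.0, -7.0] rot [0.0, 0.0, 0.0] | 7.0 0.0
```

Call:
arm_command(increments=[{"travel": [-0.3, 0.3, 3.0], "rot": [0, 0, 0], "gripper": 0.5}, {"travel": [-0.3, 0.3, 5.5], "rot": [0, 0, 0], "gripper": 0.5}, {"travel": [-0.3, 0.3, 7.5], "rot": [0, 0, 0], "gripper": 0.5}, {"travel": [-0.3, 0.3, 8.8], "rot": [0, 0, 0], "gripper": 0.5}, {"travel": [-0.3, 0.3, 8.8], "rot": [0, 0, 0], "gripper": 0.5}])

```text
time: 2.95
eef_pos: [0.4552, 0.3414, 0.14]
tcp_rot: [0.657, 0.709, 0.188, 0.174]
contact_force: [-0.5, -0.5, 0.7]
gripper_width: 0.0428
grasp_force: 0.0
```

Call:
arm_command(increments=[{"travel": [0, 0, 0], "rot": [0, 0, 0], "gripper": 1}, {"travel": [0, 0, 0], "rot": [0, 0, 0], "gripper": 1}, {"travel": [0, 0, 0], "rot": [0, 0, 0], "gripper": 1}, {"travel": [0, 0, 0], "rot": [0, 0, 0], "gripper": 1}], squeeze=25)

```text
time: 3.45
eef_pos: [0.4549, 0.3423, 0.1411]
tcp_rot: [0.656, 0.709, 0.188, 0.174]
contact_force: [-7.0, -4.0, 5.9]
gripper_width: 0.0215
grasp_force: 25.0
```

Call:
arm_command(increments=[{"travel": [0, 0.7, 0], "rot": [0, 0, 0], "gripper": 1}, {"travel": [0, 1.5, 0], "rot": [0, 0, 0], "gripper": 1}, {"travel": [0, 2.3, 0], "rot": [0, 0, 0], "gripper": 1}, {"travel": [0, 3.0, 0], "rot": [0, 0, 0], "gripper": 1}, {"travel": [0, 3.2, 0], "rot": [0, 0, 0], "gripper": 1}])

```text
time: 4.08
eef_pos: [0.4822, 0.3442, 0.1568]
tcp_rot: [0.656, 0.71, 0.188, 0.174]
contact_force: [-15.5, -6.2, 9.9]
gripper_width: 0.0212
grasp_force: 25.9
```

Call:
arm_command(increments=[{"travel": [0, 0, 0], "rot": [0, 0, 0], "gripper": 1}, {"travel": [0, 0, 0], "rot": [0, 0, 0], "gripper": 0.45}, {"travel": [0, 0, 0], "rot": [0, 0, 0], "gripper": 0.45}, {"travel": [0, 0, -4], "rot": [0, 0, 0], "gripper": 0.45}, {"travel": [0, -2, -7], "rot": [0, 0, 0], "gripper": 0.45}])

```text
time: 4.7
eef_pos: [0.4311, 0.3407, 0.2089]
tcp_rot: [0.657, 0.709, 0.189, 0.174]
contact_force: [-0.1, 0.4, 0.6]
gripper_width: 0.0473
grasp_force: 0.0
```

Run:
```python
from h import *
P,Q=pose();c=read_camera("wrist");P,Q=pose();c=read_camera("wrist");save("w3.png",cv2.resize(c["img"][120:320,130:396],None,fx=3,fy=3,interpolation=3));print(P.round(4),Q.as_quat().round(3))
```

```text
[0.4284 0.3405 0.2102] [0.657 0.709 0.189 0.174]
```

View pics/w3.png

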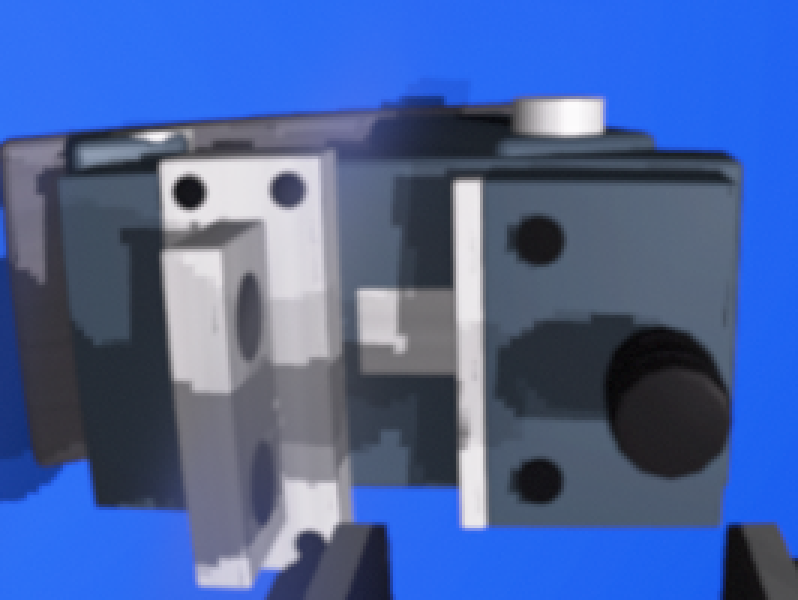

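The jaw has opened by about 30 mm. In crop coordinates (3x, origin 130,120), the rib's top face has corners (160,248), (221,248), (252,587) and (197,587).

Run:
```python
from h import *
P=np.array([.4284,.3405,.2102]);Q=R.from_quat([.657,.709,.189,.174]);c=read_camera("wrist")
K=np.array([.4535,.349,.137])
def onp(x,y,h):
    o,d=wray(c,130+x/3,120+y/3,P,Q);b=n@(K-.048*n);return o+d*(b+h-n@o)/(n@d)
q=[onp(*p,.052) for p in[(160,248),(221,248),(252,587),(197,587)]]
for r in q:print("vy",(vy@(r-K)).round(4),"u",(u@(r-K)).round(4))
C=np.mean(q,0);print("ribtop",C.round(4))
G=C-.010*n   # TCP 42 above bed
P,Q=pose();print(P,Q.as_quat())
plan([(C+.03*n,Rv),(G,Rv),(G+.12*n,Rv)])
```

```text
vy 0.0306 u -0.0589
vy 0.0303 u -0.0468
vy -0.0397 u -0.0475
vy -0.0402 u -0.0596
ribtop [0.406  0.3403 0.1139]
[0.43045555 0.34099098 0.20833764] [0.65601687 0.70956384 0.18930517 0.17413951]
travel [0.11, -6.83, 3.98] rot [-0.2, 0.0, -0.2] | 7.9 0.3
travel [0.0, -0.0, 4.0] rot [0.0, 0.0, 0.0] | 4.0 0.0
travel [0.0, 0.0, -12.0] rot [0.0, 0.0, 0.0] | 12.0 0.0
```

Call:
arm_command(increments=[{"travel": [0.1, -4, 0], "rot": [0, 0, 0], "gripper": 0.45}, {"travel": [0.1, -6.8, 2], "rot": [0, 0, 0], "gripper": 0.45}, {"travel": [0.1, -6.8, 5], "rot": [0, 0, 0], "gripper": 0.45}, {"travel": [0.1, -6.8, 7], "rot": [0, 0, 0], "gripper": 0.45}, {"travel": [0.1, -6.8, 8], "rot": [0, 0, 0], "gripper": 0.45}])

```text
time: 5.48
eef_pos: [0.4118, 0.3393, 0.1025]
tcp_rot: [0.657, 0.709, 0.187, 0.174]
contact_force: [0.0, -0.1, -0.4]
gripper_width: 0.0474
grasp_force: 0.0
```

Call:
arm_command(increments=[{"travel": [0, 0, 0], "rot": [0, 0, 0], "gripper": 0.6}, {"travel": [0, 0, 0], "rot": [0, 0, 0], "gripper": 1}, {"travel": [0, 0, 0], "rot": [0, 0, 0], "gripper": 1}, {"travel": [0, 0, 0], "rot": [0, 0, 0], "gripper": 1}, {"travel": [0, 0, 0], "rot": [0, 0, 0], "gripper": 1}], squeeze=70)

```text
time: 6.1
eef_pos: [0.4114, 0.3401, 0.1045]
tcp_rot: [0.656, 0.709, 0.189, 0.174]
contact_force: [-6.5, -1.9, 7.1]
gripper_width: 0.011
grasp_force: 70.0
```

Call:
arm_command(increments=[{"travel": [0, 0, -1], "rot": [0, 0, 0], "gripper": 1}, {"travel": [0, 0, -3], "rot": [0, 0, 0], "gripper": 1}, {"travel": [0, 0, -6], "rot": [0, 0, 0], "gripper": 1}, {"travel": [0, 0, -9], "rot": [0, 0, 0], "gripper": 1}, {"travel": [0, 0, -12], "rot": [0, 0, 0], "gripper": 1}])

```text
time: 6.72
eef_pos: [0.3509, 0.3345, 0.2087]
tcp_rot: [0.656, 0.71, 0.187, 0.174]
contact_force: [0.4, 0.9, -8.0]
gripper_width: 0.0111
grasp_force: 69.3
```

Run:
```python
from h import *
from scipy.spatial.transform import Slerp
P,Q=pose();o=ctrl.get_obs();print(P,o["contact_force"],o["gripper_width"],o["grasp_force"])
D=down(94.7);S=Slerp([0,1],R.concatenate([Q,D]))
L=np.array([.569,.11,0]);
plan([([.45,.23,.25],S(.5)),(L+[0,0,.23],D),(L+[0,0,.15],D)])
```

```text
[0.35088681 0.33453586 0.20865889] [ 0.42784962  0.90488529 -8.03132276] 0.011052869507056619 69.30093884468079
travel [-11.19, 9.92, 0.9] rot [14.8, 0.1, -0.1] | 15.0 14.8
travel [-12.91, 10.03, 4.73] rot [14.8, 0.1, -0.1] | 17.0 14.8
travel [-0.0, -0.0, 8.0] rot [0.0, 0.0, 0.0] | 8.0 0.0
```

Call:
arm_command(increments=[{"travel": [-2.2, 2.0, 0.2], "rot": [3, 0, 0], "gripper": 1}, {"travel": [-4.5, 4.0, 0.4], "rot": [6, 0, 0], "gripper": 1}, {"travel": [-6.7, 5.9, 0.5], "rot": [9, 0, 0], "gripper": 1}, {"travel": [-9.0, 7.9, 0.7], "rot": [12, 0, 0], "gripper": 1}, {"travel": [-11.2, 9.9, 0.9], "rot": [14.8, 0, 0], "gripper": 1}])

```text
time: 7.35
eef_pos: [0.4507, 0.2295, 0.2497]
tcp_rot: [0.674, 0.728, 0.094, 0.087]
contact_force: [0.0, 0.4, -6.8]
gripper_width: 0.0112
grasp_force: 69.6
```

Call:
arm_command(increments=[{"travel": [-3.2, 2.5, 1.2], "rot": [3.7, 0, 0], "gripper": 1}, {"travel": [-6.5, 5.0, 2.4], "rot": [7.4, 0, 0], "gripper": 1}, {"travel": [-9.7, 7.5, 3.5], "rot": [11.1, 0, 0], "gripper": 1}, {"travel": [-12.9, 10.0, 4.7], "rot": [14.8, 0, 0], "gripper": 1}, {"travel": [-12.9, 10.0, 4.7], "rot": [14.8, 0, 0], "gripper": 1}])

```text
time: 7.98
eef_pos: [0.5704, 0.1082, 0.2276]
tcp_rot: [0.68, 0.733, -0.001, -0.0]
contact_force: [-1.3, 1.0, -7.2]
gripper_width: 0.011
grasp_force: 71.5
```

Run:
```python
from h import *
P,Q=pose();c=read_camera("wrist");P,Q=pose();c=read_camera("wrist");save("w4.png",c["img"])
L=np.array([.569,.11,0]);print(P,Q.as_matrix().round(3).tolist(),ctrl.get_obs()["contact_force"]);plan([(L+[0,0,.15],down(94.7))])
```

```text
[0.56955933 0.10942527 0.22844384] [[-0.075, 0.997, -0.001], [0.997, 0.075, -0.001], [-0.001, -0.001, -1.0]] [-1.05201344 -0.0462299  -6.64477255]
travel [-0.02, -0.01, 7.92] rot [0.0, 0.0, -0.3] | 7.9 0.3
```

View pics/w4.png

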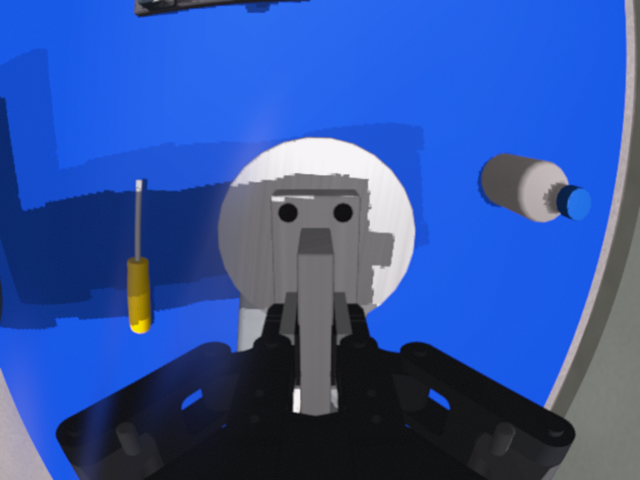

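The part is held level above the left pan (pan centre column about 316, rib column about 317), and the driver and bottle are clear. Lowering now.

Call:
arm_command(increments=[{"travel": [0, 0, 3], "rot": [0, 0, 0], "gripper": 1}, {"travel": [0, 0, 5.5], "rot": [0, 0, 0], "gripper": 1}, {"travel": [0, 0, 7.2], "rot": [0, 0, 0], "gripper": 1}, {"travel": [0, 0, 7.9], "rot": [0, 0, 0], "gripper": 1}, {"travel": [0, 0, 8.3], "rot": [0, 0, 0], "gripper": 1}])

```text
time: 8.7
eef_pos: [0.5692, 0.1109, 0.1475]
tcp_rot: [0.679, 0.734, 0.001, 0.001]
contact_force: [-0.1, -0.1, -6.7]
gripper_width: 0.0109
grasp_force: 71.4
```

Call:
arm_command(increments=[{"travel": [0, 0, 0.2], "rot": [0, 0, 0], "gripper": 1}, {"travel": [0, 0, 0.5], "rot": [0, 0, 0], "gripper": 1}, {"travel": [0, 0, 0.8], "rot": [0, 0, 0], "gripper": 1}, {"travel": [0, 0, 0.8], "rot": [0, 0, 0], "gripper": 1}])

```text
time: 9.2
eef_pos: [0.5694, 0.1103, 0.1386]
tcp_rot: [0.679, 0.734, 0.001, 0.001]
contact_force: [-0.5, 0.3, -7.1]
gripper_width: 0.011
grasp_force: 71.7
```

Call:
arm_command(increments=[{"travel": [0, 0, 0.2], "rot": [0, 0, 0], "gripper": 1}, {"travel": [0, 0, 0.4], "rot": [0, 0, 0], "gripper": 1}, {"travel": [0, 0, 0.4], "rot": [0, 0, 0], "gripper": 1}])

```text
time: 9.57
eef_pos: [0.5694, 0.1104, 0.1346]
tcp_rot: [0.679, 0.734, 0.001, 0.001]
contact_force: [0.6, 0.2, -6.4]
gripper_width: 0.0112
grasp_force: 71.8
```

Call:
arm_command(increments=[{"travel": [0, 0, 0.2], "rot": [0, 0, 0], "gripper": 1}, {"travel": [0, 0, 0.4], "rot": [0, 0, 0], "gripper": 1}, {"travel": [0, 0, 0.4], "rot": [0, 0, 0], "gripper": 1}])

```text
time: 9.95
eef_pos: [0.5694, 0.1104, 0.1307]
tcp_rot: [0.679, 0.734, 0.001, 0.001]
contact_force: [-0.4, -0.4, -5.4]
gripper_width: 0.0112
grasp_force: 71.8
```

Call:
arm_command(increments=[{"travel": [0, 0, 0.2], "rot": [0, 0, 0], "gripper": 1}, {"travel": [0, 0, 0.4], "rot": [0, 0, 0], "gripper": 1}, {"travel": [0, 0, 0.4], "rot": [0, 0, 0], "gripper": 1}])

```text
time: 10.32
eef_pos: [0.5698, 0.1103, 0.1289]
tcp_rot: [0.679, 0.734, 0.002, 0.001]
contact_force: [-10.4, -3.9, 24.3]
gripper_width: 0.0108
grasp_force: 76.3
```

Call:
arm_command(increments=[{"travel": [0, 0, -0.2], "rot": [0, 0, 0], "gripper": 1}, {"travel": [0, 0, -0.2], "rot": [0, 0, 0], "gripper": 0.6}, {"travel": [0, 0, -0.2], "rot": [0, 0, 0], "gripper": 0.55}, {"travel": [0, 0, -0.2], "rot": [0, 0, 0], "gripper": 0.5}, {"travel": [0, 0, -0.2], "rot": [0, 0, 0], "gripper": 0.5}])

```text
time: 10.95
eef_pos: [0.5696, 0.1104, 0.1288]
tcp_rot: [0.679, 0.734, 0.001, 0.001]
contact_force: [-0.2, -0.2, -0.5]
gripper_width: 0.0429
grasp_force: 0.0
```

Call:
arm_command(increments=[{"travel": [0, 0, -2], "rot": [0, 0, 0], "gripper": 0.5}, {"travel": [0, 0, -5], "rot": [0, 0, 0], "gripper": 0.5}, {"travel": [0, 0, -9], "rot": [0, 0, 0], "gripper": 0.5}, {"travel": [0, 0, -13], "rot": [0, 0, 0], "gripper": 0.5}, {"travel": [0, 0, -13], "rot": [0, 0, 0], "gripper": 0.5}])

```text
time: 11.58
eef_pos: [0.5705, 0.1106, 0.2617]
tcp_rot: [0.679, 0.734, 0.003, 0.002]
contact_force: [0.2, 0.2, -0.5]
gripper_width: 0.0427
grasp_force: 0.0
```

Run:
```python
from h import *
from scipy.spatial.transform import Slerp
P,Q=pose()
c=read_camera("side");save("s2.png",cv2.resize(c["img"][150:400,200:420],None,fx=2.4,fy=2.4))
w=np.array([.466,-.367,0]);D=down(60);S=Slerp([0,1],R.concatenate([Q,D]))
plan([([.5,-.1,.28],S(.5)),([.466,-.36,.20],D)])
```

```text
travel [-20.44, -8.59, -2.07] rot [0.0, -0.0, 17.2] | 22.3 17.2
travel [-26.11, 2.41, 7.99] rot [0.2, -0.1, 17.2] | 27.4 17.2
```

View pics/s2.png

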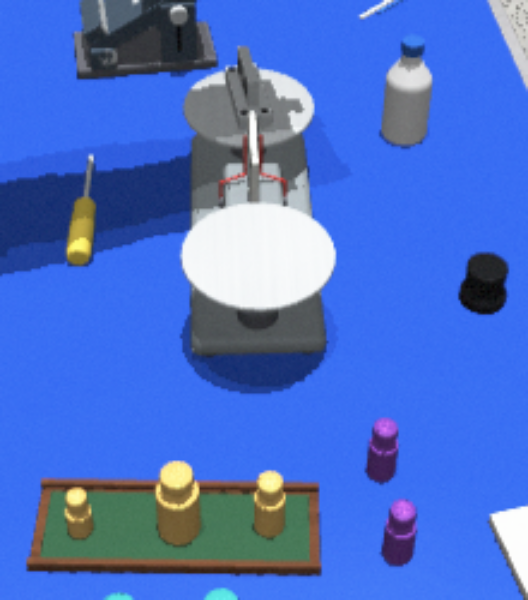

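The part stands upright on the left pan, which is down; the weights, bottle, driver and loupe are undisturbed. Next is w200.

Call:
arm_command(increments=[{"travel": [-5, -2, -0.5], "rot": [0, 0, 4.5], "gripper": 0.45}, {"travel": [-10, -4, -1], "rot": [0, 0, 9], "gripper": 0.45}, {"travel": [-15, -6.5, -1.5], "rot": [0, 0, 13], "gripper": 0.45}, {"travel": [-20.4, -8.6, -2], "rot": [0, 0, 17.2], "gripper": 0.45}])

```text
time: 12.12
eef_pos: [0.4979, -0.1009, 0.2776]
tcp_rot: [0.782, 0.623, 0.0, 0.0]
contact_force: [0.1, -0.8, 0.8]
gripper_width: 0.047
grasp_force: 0.0
```

Call:
arm_command(increments=[{"travel": [-5.2, 0.5, 1.6], "rot": [0, 0, 4], "gripper": 0.45}, {"travel": [-10.4, 1, 3.2], "rot": [0, 0, 8], "gripper": 0.45}, {"travel": [-15.7, 1.4, 4.8], "rot": [0, 0, 12], "gripper": 0.45}, {"travel": [-20.9, 1.9, 6.4], "rot": [0, 0, 17], "gripper": 0.45}, {"travel": [-26.1, 2.4, 8], "rot": [0, 0, 17.2], "gripper": 0.45}])

```text
time: 12.75
eef_pos: [0.4642, -0.3609, 0.1967]
tcp_rot: [0.866, 0.5, 0.001, -0.0]
contact_force: [1.5, 0.9, -0.0]
gripper_width: 0.0466
grasp_force: 0.0
```

Run:
```python
from h import *
P,Q=pose();c=read_camera("wrist");P,Q=pose();c=read_camera("wrist");im=c["img"];save("w5.png",im);print(P,Q.as_matrix().round(3).tolist())
h=cv2.cvtColor(im,cv2.COLOR_RGB2HSV);m=cv2.inRange(h,(15,90,60),(32,255,255));k,l,s,ct=cv2.connectedComponentsWithStats(m)
for i in range(1,k):
  if s[i][4]>40:print(ct[i].round(1),s[i].tolist(),won(c,*ct[i],P,Q,.055).round(3))
```

```text
[ 0.46234711 -0.36547422  0.19407758] [[0.503, 0.865, -0.002], [0.865, -0.503, 0.001], [-0.0, -0.002, -1.0]]
[412.2 190.2] [389, 170, 47, 42, 1379] [ 0.541 -0.373  0.055]
[324.5 233.5] [301, 201, 49, 65, 2514] [ 0.469 -0.369  0.055]
[242.6 262. ] [227, 249, 25, 30, 311] [ 0.404 -0.358  0.055]
[231.9 278.1] [224, 269, 17, 19, 229] [ 0.389 -0.364  0.055]
```

View pics/w5.png

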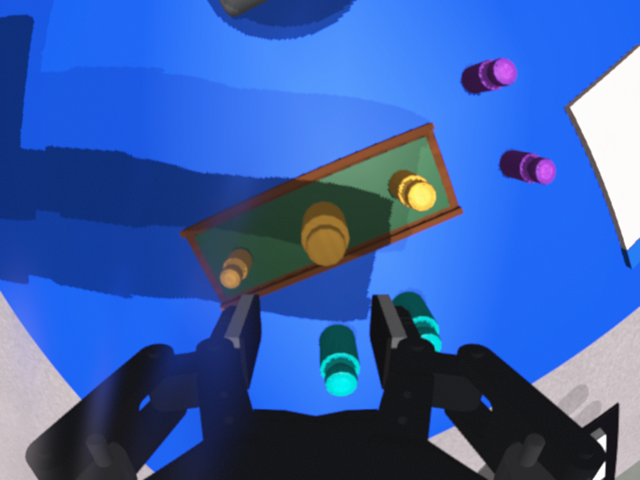

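In the wrist view the knob tops are w200 at (422,194), w500 at (325,242) and w100 at (232,277). The turquoise look-alikes are at the bottom.

Run:
```python
from h import *
P,Q=pose();c=read_camera("wrist")
for nm,p,z in[("w200",(422,194),.068),("w500",(325,242),.080),("w100",(232,277),.052)]:print(nm,won(c,*p,P,Q,z).round(4))
h=cv2.cvtColor(c["img"],cv2.COLOR_RGB2HSV);m=cv2.inRange(h,(80,90,60),(98,255,255));k,l,s,ct=cv2.connectedComponentsWithStats(m)
for i in range(1,k):
  if s[i][4]>100:print(ct[i],won(c,*ct[i],P,Q,.05).round(3))
w=won(c,422,194,P,Q,.068);w[2]=.10;D=down(60);g=w.copy();g[2]=.036
plan([(w,D),(g,D)])
```

```text
w200 [ 0.5447 -0.3726  0.068 ]
w500 [ 0.4698 -0.3656  0.08  ]
w100 [ 0.3883 -0.3617  0.052 ]
[225.10962822 240.68732126] [ 0.4   -0.334  0.05 ]
[244.89393939 288.3030303 ] [ 0.391 -0.376  0.05 ]
[421.82527881 319.74256506] [ 0.503 -0.475  0.05 ]
[340.19584439 362.18523431] [ 0.423 -0.476  0.05 ]
travel [3.04, 7.62, 9.59] rot [-0.1, -0.1, -0.1] | 12.6 0.2
travel [0.0, -0.0, 6.4] rot [0.0, 0.0, 0.0] | 6.4 0.0
```

Call:
arm_command(increments=[{"travel": [1, 3, 1], "rot": [0, 0, 0], "gripper": 0.4}, {"travel": [2.5, 6.2, 3.5], "rot": [0, 0, 0], "gripper": 0.4}, {"travel": [3, 7.7, 7], "rot": [0, 0, 0], "gripper": 0.4}, {"travel": [3, 7.7, 9], "rot": [0, 0, 0], "gripper": 0.4}, {"travel": [3, 7.7, 11], "rot": [0, 0, 0], "gripper": 0.4}])

```text
time: 13.52
eef_pos: [0.5472, -0.3704, 0.0874]
tcp_rot: [0.866, 0.501, 0.001, -0.0]
contact_force: [0.2, -0.2, 0.3]
gripper_width: 0.0512
grasp_force: 0.0
```

Call:
arm_command(increments=[{"travel": [0, 0, 2], "rot": [0, 0, 0], "gripper": 0.4}, {"travel": [0, 0, 4], "rot": [0, 0, 0], "gripper": 0.4}, {"travel": [0, 0, 4.8], "rot": [0, 0, 0], "gripper": 0.4}, {"travel": [0, 0, 4.8], "rot": [0, 0, 0], "gripper": 0.4}])

```text
time: 14.02
eef_pos: [0.5471, -0.3712, 0.0405]
tcp_rot: [0.866, 0.501, 0.001, 0.0]
contact_force: [-0.1, 0.3, 0.4]
gripper_width: 0.0514
grasp_force: 0.0
```

Call:
arm_command(increments=[{"travel": [0, 0, 0], "rot": [0, 0, 0], "gripper": 0.55}, {"travel": [0, 0, 0], "rot": [0, 0, 0], "gripper": 0.65}, {"travel": [0, 0, 0], "rot": [0, 0, 0], "gripper": 1}, {"travel": [0, 0, 0], "rot": [0, 0, 0], "gripper": 1}, {"travel": [0, 0, 0], "rot": [0, 0, 0], "gripper": 1}], squeeze=30)

```text
time: 14.65
eef_pos: [0.5474, -0.3721, 0.0416]
tcp_rot: [0.866, 0.5, 0.001, 0.001]
contact_force: [-0.6, 2.3, 5.6]
gripper_width: 0.0251
grasp_force: 29.2
```

Call:
arm_command(increments=[{"travel": [0, 0, -1], "rot": [0, 0, 0], "gripper": 1}, {"travel": [0, 0, -4], "rot": [0, 0, 0], "gripper": 1}, {"travel": [0, 0, -8], "rot": [0, 0, 0], "gripper": 1}, {"travel": [0, 0, -12], "rot": [0, 0, 0], "gripper": 1}, {"travel": [0, 0, -15], "rot": [0, 0, 0], "gripper": 1}])

```text
time: 15.28
eef_pos: [0.5471, -0.3722, 0.1935]
tcp_rot: [0.866, 0.5, 0.001, 0.001]
contact_force: [-0.0, -1.2, -2.4]
gripper_width: 0.0253
grasp_force: 29.8
```

Run:
```python
from h import *
o=ctrl.get_obs();print(o["contact_force"],o["gripper_width"],o["eef_pos"]);D=down(60);plan([([.568,-.122,.19],D),([.568,-.122,.152],D)])
```

```text
[-0.03456071 -1.20520605 -2.40410017] 0.025269727937847663 [ 0.54705853 -0.3721577   0.19346216]
travel [22.72, -10.68, 0.33] rot [0.2, -0.1, 0.0] | 25.1 0.2
travel [0.0, -0.0, 3.8] rot [0.0, 0.0, 0.0] | 3.8 0.0
```

Call:
arm_command(increments=[{"travel": [4.5, -2.1, 0], "rot": [0, 0, 0], "gripper": 1}, {"travel": [10, -4.7, 0], "rot": [0, 0, 0], "gripper": 1}, {"travel": [15.5, -7.3, 0], "rot": [0, 0, 0], "gripper": 1}, {"travel": [20.5, -9.6, 0], "rot": [0, 0, 0], "gripper": 1}, {"travel": [22.7, -10.7, 0], "rot": [0, 0, 0], "gripper": 1}])

```text
time: 15.9
eef_pos: [0.5676, -0.1192, 0.1917]
tcp_rot: [0.865, 0.501, 0.001, 0.001]
contact_force: [0.1, -1.2, -2.1]
gripper_width: 0.0247
grasp_force: 30.1
```

Call:
arm_command(increments=[{"travel": [0, 0, 1.0], "rot": [0, 0, 0], "gripper": 1}, {"travel": [0, 0, 2.5], "rot": [0, 0, 0], "gripper": 1}, {"travel": [0, 0, 3.7], "rot": [0, 0, 0], "gripper": 1}, {"travel": [0, 0, 4.2], "rot": [0, 0, 0], "gripper": 1}, {"travel": [0, 0, 4.2], "rot": [0, 0, 0], "gripper": 1}])

```text
time: 16.52
eef_pos: [0.5674, -0.1222, 0.1484]
tcp_rot: [0.866, 0.5, 0.001, 0.0]
contact_force: [-0.2, -0.3, -2.2]
gripper_width: 0.0251
grasp_force: 30.1
```

Call:
arm_command(increments=[{"travel": [0, 0, 0.2], "rot": [0, 0, 0], "gripper": 1}, {"travel": [0, 0, 0.3], "rot": [0, 0, 0], "gripper": 1}, {"travel": [0, 0, 0.3], "rot": [0, 0, 0], "gripper": 1}])

```text
time: 16.9
eef_pos: [0.5678, -0.1219, 0.1461]
tcp_rot: [0.866, 0.5, 0.001, 0.001]
contact_force: [-0.6, 0.5, -1.3]
gripper_width: 0.0246
grasp_force: 30.2
```

Call:
arm_command(increments=[{"travel": [0, 0, 0.1], "rot": [0, 0, 0], "gripper": 1}, {"travel": [0, 0, 0.1], "rot": [0, 0, 0], "gripper": 1}])

```text
time: 17.15
eef_pos: [0.5678, -0.1219, 0.1451]
tcp_rot: [0.866, 0.5, 0.001, 0.001]
contact_force: [-1.6, 0.5, 4.5]
gripper_width: 0.0254
grasp_force: 30.6
```

Contact. I'll open gently and rise.

Call:
arm_command(increments=[{"travel": [0, 0, -0.05], "rot": [0, 0, 0], "gripper": 0.65}, {"travel": [0, 0, -0.05], "rot": [0, 0, 0], "gripper": 0.55}, {"travel": [0, 0, -0.05], "rot": [0, 0, 0], "gripper": 0.45}, {"travel": [0, 0, -0.05], "rot": [0, 0, 0], "gripper": 0.45}, {"travel": [0, 0, -0.05], "rot": [0, 0, 0], "gripper": 0.45}])

```text
time: 17.77
eef_pos: [0.5676, -0.1219, 0.1453]
tcp_rot: [0.866, 0.5, 0.001, 0.001]
contact_force: [-0.1, 0.0, 0.2]
gripper_width: 0.047
grasp_force: 0.0
```

Call:
arm_command(increments=[{"travel": [0, 0, -1], "rot": [0, 0, 0], "gripper": 0.45}, {"travel": [0, 0, -4], "rot": [0, 0, 0], "gripper": 0.4}, {"travel": [0, 0, -8], "rot": [0, 0, 0], "gripper": 0.4}, {"travel": [0, 0, -8], "rot": [0, 0, 0], "gripper": 0.4}])

```text
time: 18.27
eef_pos: [0.5689, -0.1222, 0.229]
tcp_rot: [0.866, 0.5, 0.003, 0.002]
contact_force: [0.3, -0.5, -0.6]
gripper_width: 0.0508
grasp_force: 0.0
```

Run:
```python
from h import *
a=read_camera("side");im=a["img"];h=cv2.cvtColor(im,cv2.COLOR_RGB2HSV);m=cv2.inRange(h,(15,90,60),(32,255,255));k,l,s,ct=cv2.connectedComponentsWithStats(m)
for i in range(1,k):
  if s[i][4]>50 and ct[i][1]>100:print(ct[i].round(1),s[i].tolist())
print([np.round(proj(a,[.568,-.122,z])) for z in(.11,.172)])
D=down(60);w=[.4698,-.3656,.0];
plan([([.4698,-.3656,.14],D),([.4698,-.3656,.042],D)])
```

```text
[310.8 237.6] [306, 224, 11, 27, 254]
[233.4 246.3] [228, 233, 12, 27, 245]
[273.6 360.5] [264, 343, 19, 34, 506]
[232.5 363.6] [226, 353, 18, 22, 198]
[array([312., 246.]), array([313., 225.])]
travel [-26.03, 3.59, 8.67] rot [0.3, -0.1, 0.0] | 27.7 0.3
travel [0.0, -0.0, 9.8] rot [0.0, 0.0, 0.0] | 9.8 0.0
```

Call:
arm_command(increments=[{"travel": [-4.5, 0.6, 0], "rot": [0, 0, 0], "gripper": 0.3}, {"travel": [-10, 1.4, 0], "rot": [0, 0, 0], "gripper": 0.3}, {"travel": [-16, 2.2, 2], "rot": [0, 0, 0], "gripper": 0.3}, {"travel": [-22, 3, 4], "rot": [0, 0, 0], "gripper": 0.3}, {"travel": [-26, 3.6, 6], "rot": [0, 0, 0], "gripper": 0.3}])

```text
time: 18.95
eef_pos: [0.4673, -0.367, 0.1639]
tcp_rot: [0.866, 0.5, 0.001, 0.0]
contact_force: [1.8, 0.1, 0.4]
gripper_width: 0.0599
grasp_force: 0.0
```

Call:
arm_command(increments=[{"travel": [0, 0, 1], "rot": [0, 0, 0], "gripper": 0.3}, {"travel": [0, 0, 4], "rot": [0, 0, 0], "gripper": 0.3}, {"travel": [0, 0, 8], "rot": [0, 0, 0], "gripper": 0.3}, {"travel": [0, 0, 11.5], "rot": [0, 0, 0], "gripper": 0.3}, {"travel": [0, 0, 12.5], "rot": [0, 0, 0], "gripper": 0.3}])

```text
time: 19.58
eef_pos: [0.4683, -0.3635, 0.038]
tcp_rot: [0.866, 0.501, 0.0, -0.001]
contact_force: [0.0, -0.0, 0.3]
gripper_width: 0.0599
grasp_force: 0.0
```

Call:
arm_command(increments=[{"travel": [0, 0, 0], "rot": [0, 0, 0], "gripper": 0.4}, {"travel": [0, 0, 0], "rot": [0, 0, 0], "gripper": 0.5}, {"travel": [0, 0, 0], "rot": [0, 0, 0], "gripper": 1}, {"travel": [0, 0, 0], "rot": [0, 0, 0], "gripper": 1}, {"travel": [0, 0, 0], "rot": [0, 0, 0], "gripper": 1}], squeeze=45)

```text
time: 20.2
eef_pos: [0.47, -0.3656, 0.0417]
tcp_rot: [0.866, 0.5, 0.001, 0.002]
contact_force: [-1.4, 1.6, 6.8]
gripper_width: 0.0352
grasp_force: 44.2
```

Call:
arm_command(increments=[{"travel": [0, 0, -1], "rot": [0, 0, 0], "gripper": 1}, {"travel": [0, 0, -4], "rot": [0, 0, 0], "gripper": 1}, {"travel": [0, 0, -8], "rot": [0, 0, 0], "gripper": 1}, {"travel": [0, 0, -12], "rot": [0, 0, 0], "gripper": 1}, {"travel": [0, 0, -15.5], "rot": [0, 0, 0], "gripper": 1}])

```text
time: 20.82
eef_pos: [0.4688, -0.3651, 0.1976]
tcp_rot: [0.866, 0.5, 0.001, 0.001]
contact_force: [0.7, -0.5, -5.7]
gripper_width: 0.0351
grasp_force: 46.1
```

Run:
```python
from h import *
o=ctrl.get_obs();print(o["contact_force"],o["gripper_width"],o["eef_pos"]);D=down(60);plan([([.538,-.174,.195],D)])
```

```text
[ 0.7044749  -0.46358753 -5.69091897] 0.035148215752792825 [ 0.46876919 -0.36509606  0.19756982]
travel [20.01, -3.55, 0.26] rot [0.2, -0.1, 0.0] | 20.3 0.2
```

Call:
arm_command(increments=[{"travel": [4, -0.7, 0], "rot": [0, 0, 0], "gripper": 1}, {"travel": [9, -1.6, 0], "rot": [0, 0, 0], "gripper": 1}, {"travel": [14, -2.5, 0], "rot": [0, 0, 0], "gripper": 1}, {"travel": [18.5, -3.3, 0], "rot": [0, 0, 0], "gripper": 1}, {"travel": [20, -3.5, 0], "rot": [0, 0, 0], "gripper": 1}])

```text
time: 21.45
eef_pos: [0.5389, -0.1721, 0.1961]
tcp_rot: [0.865, 0.501, 0.001, 0.001]
contact_force: [0.9, 0.2, -5.5]
gripper_width: 0.0351
grasp_force: 46.3
```

Call:
arm_command(increments=[{"travel": [0, 0, 1.0], "rot": [0, 0, 0], "gripper": 1}, {"travel": [0, 0, 2.5], "rot": [0, 0, 0], "gripper": 1}, {"travel": [0, 0, 4.0], "rot": [0, 0, 0], "gripper": 1}, {"travel": [0, 0, 4.8], "rot": [0, 0, 0], "gripper": 1}, {"travel": [0, 0, 4.8], "rot": [0, 0, 0], "gripper": 1}])

```text
time: 22.08
eef_pos: [0.5381, -0.1747, 0.1467]
tcp_rot: [0.866, 0.5, 0.001, 0.0]
contact_force: [-0.4, -0.0, -4.3]
gripper_width: 0.0348
grasp_force: 46.4
```

Call:
arm_command(increments=[{"travel": [0, 0, 0.2], "rot": [0, 0, 0], "gripper": 1}, {"travel": [0, 0, 0.4], "rot": [0, 0, 0], "gripper": 1}, {"travel": [0, 0, 0.6], "rot": [0, 0, 0], "gripper": 1}, {"travel": [0, 0, 0.8], "rot": [0, 0, 0], "gripper": 1}, {"travel": [0, 0, 0.8], "rot": [0, 0, 0], "gripper": 1}])

```text
time: 22.7
eef_pos: [0.5388, -0.1744, 0.1393]
tcp_rot: [0.866, 0.5, 0.001, 0.001]
contact_force: [-0.6, -2.4, -0.4]
gripper_width: 0.0347
grasp_force: 46.6
```

Call:
arm_command(increments=[{"travel": [0, 0, 0.1], "rot": [0, 0, 0], "gripper": 1}, {"travel": [0, 0, 0.2], "rot": [0, 0, 0], "gripper": 1}, {"travel": [0, 0, 0.2], "rot": [0, 0, 0], "gripper": 1}, {"travel": [0, 0, 0.2], "rot": [0, 0, 0], "gripper": 1}])

```text
time: 23.2
eef_pos: [0.5387, -0.1744, 0.1373]
tcp_rot: [0.866, 0.5, 0.001, 0.001]
contact_force: [1.5, -1.9, -1.1]
gripper_width: 0.035
grasp_force: 46.6
```

Nearly all of the weight is on the pan at about level height, so I'll release.

Call:
arm_command(increments=[{"travel": [0, 0, 0.1], "rot": [0, 0, 0], "gripper": 1}, {"travel": [0, 0, 0.1], "rot": [0, 0, 0], "gripper": 0.55}, {"travel": [0, 0, 0.1], "rot": [0, 0, 0], "gripper": 0.45}, {"travel": [0, 0, 0.1], "rot": [0, 0, 0], "gripper": 0.35}, {"travel": [0, 0, 0.1], "rot": [0, 0, 0], "gripper": 0.3}])

```text
time: 23.82
eef_pos: [0.5386, -0.1743, 0.1363]
tcp_rot: [0.866, 0.5, 0.001, 0.001]
contact_force: [1.5, -0.1, -0.6]
gripper_width: 0.0601
grasp_force: 0.0
```

Call:
arm_command(increments=[{"travel": [0, 0, 0], "rot": [0, 0, 0], "gripper": 0.3}, {"travel": [0, 0, -1], "rot": [0, 0, 0], "gripper": 0.3}, {"travel": [0, 0, -4], "rot": [0, 0, 0], "gripper": 0.3}, {"travel": [0, 0, -8], "rot": [0, 0, 0], "gripper": 0.3}, {"travel": [0, 0, -13], "rot": [0, 0, 0], "gripper": 0.3}])

```text
time: 24.45
eef_pos: [0.5378, -0.1742, 0.2678]
tcp_rot: [0.866, 0.5, 0.001, 0.0]
contact_force: [1.3, -0.2, -0.1]
gripper_width: 0.0599
grasp_force: 0.0
```

Call:
arm_command(increments=[{"travel": [-5, 0, 0], "rot": [0, 0, 0], "gripper": 0.3}, {"travel": [-10, 0, 0], "rot": [0, 0, 0], "gripper": 0.3}, {"travel": [-15, 0, 0], "rot": [0, 0, 0], "gripper": 0.3}, {"travel": [-20, 0, 0], "rot": [0, 0, 0], "gripper": 0.3}, {"travel": [-20, 0, 0], "rot": [0, 0, 0], "gripper": 0.3}])

```text
time: 25.08
eef_pos: [0.4367, -0.3501, 0.2667]
tcp_rot: [0.867, 0.499, 0.001, 0.001]
contact_force: [1.2, -0.5, -0.7]
gripper_width: 0.0601
grasp_force: 0.0
```

Call:
arm_command(increments=[{"travel": [0, 0, 0], "rot": [0, 0, 0], "gripper": 0.3}, {"travel": [0, 0, 0], "rot": [0, 0, 0], "gripper": 0.3}, {"travel": [0, 0, 0], "rot": [0, 0, 0], "gripper": 0.3}, {"travel": [0, 0, 0], "rot": [0, 0, 0], "gripper": 0.3}, {"travel": [0, 0, 0], "rot": [0, 0, 0], "gripper": 0.3}])

```text
time: 25.7
eef_pos: [0.4385, -0.3474, 0.2661]
tcp_rot: [0.866, 0.5, 0.001, 0.001]
contact_force: [0.3, -1.6, -0.5]
gripper_width: 0.0598
grasp_force: 0.0
```

Run:
```python
from h import *
c=read_camera("side");save("s3.png",cv2.resize(c["img"][150:310,230:390],None,fx=3.7,fy=3.7,interpolation=3));print(ctrl.get_obs()["time"])
```

```text
25.75
```

View pics/s3.png

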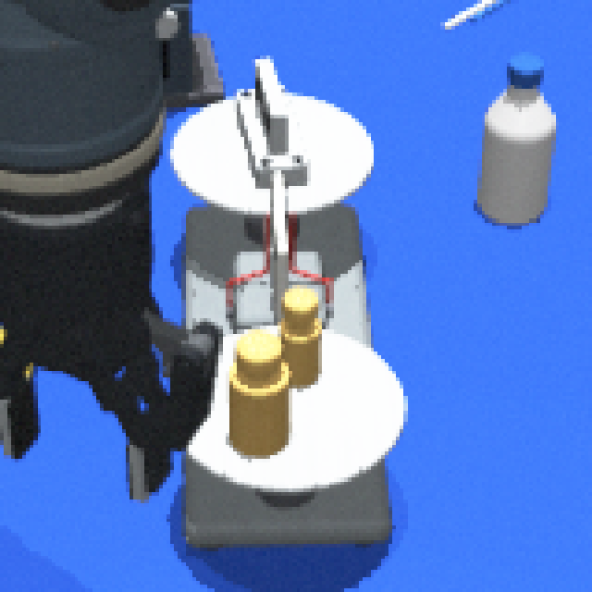

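The part and both weights stand upright on opposite pans, and the gripper is clear with its fingers at about (10–150, 400–490) in the crop. I'll let it settle and hand in.

Call:
arm_command(increments=[{"travel": [0, 0, 0], "rot": [0, 0, 0], "gripper": 0.3}, {"travel": [0, 0, 0], "rot": [0, 0, 0], "gripper": 0.3}, {"travel": [0, 0, 0], "rot": [0, 0, 0], "gripper": 0.3}, {"travel": [0, 0, 0], "rot": [0, 0, 0], "gripper": 0.3}, {"travel": [0, 0, 0], "rot": [0, 0, 0], "gripper": 0.3}])

```text
time: 26.38
eef_pos: [0.4384, -0.3476, 0.2661]
tcp_rot: [0.866, 0.5, 0.001, 0.001]
contact_force: [0.2, 0.6, -0.1]
gripper_width: 0.06
grasp_force: 0.0
```

```bash
python3 -c "
from bench import job
print(job.finish_job())"
```

```text
the job is handed in; nothing more can be done
None
```

I handed the job in at about 26 s, with the part upright on the left pan, the 500 g and 200 g weights upright on the right pan, and everything let go; no verdict came back, and I did not measure the final beam tilt.

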